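Lock a core-box parting pin with a spring cotter

TASK

Pick up the loose spring cotter from the bench and lock the bare bronze pin on the core box just as its neighbour is locked: straight leg through the pin's cross hole from the same side, pushed in until the bow snaps over the pin, then let go. The pin is clamped anywhere along its short slot, so feel for the hole and press gently: never load the pin or its base plate with more than about 25 N. Leave the crucible lid, the sleeker and the spare pin where they are.

Things in the scene. Friction and masses are not known exactly. Their poses are not given: they have to be found in the camera images.
- cotter_coil (a point): Centre of the coil of the loose spring cotter (R-shaped clip, 6 mm steel wire, 104 mm long, 80 g) lying flat on the bench. The coil, a ring 28 mm wide and 12 mm high, is the place to grasp from above, closing along y. x: along the straight leg to its tip; z: up; y: to the bow's side. Leg axis: y = -11, z = -3 mm, from x = -8 to 90 mm; the leg's outer side is level with the coil's at y = -14.
- cotter_tip (a point): End of the leg's round nose, 90 mm ahead of the coil's centre on the leg's axis; axes as cotter_coil. Seated, it is 46 mm past the pin's axis (about 1 mm of play).
- bow_root (a point): Where the springy bow starts, 27 mm ahead of the coil's centre; axes as cotter_coil. From the coil to here the wire is stiff; it meets the pin as a hard stop if pushed past the seat. From here, in the leg's plane and seen from the coil's centre (x, y, wire centre), the bow bulges at 44, 9.5, narrows to a throat at 60, 0.5 and flares to 80, 10 mm. The seated pin's axis is at 44, -11.
- bow (a joint): How far the bow is spread, rad: 0 relaxed (as it lies, and again once snapped over the pin), about 0.23 as its throat rides over the pin's widest part. Spring 0.6 N m/rad with some preload; riding over takes about 6 to 14 N of push, which drops at the snap.
- post: Fixed steel plate under the BARE pin, 50 x 96 x 4 mm, on the core box; origin at the middle of its underside, 50 mm above the bench; z up, x the way the cotter is pushed, y along the slot. On it stands the bronze pin: 46 mm wide collar from z = 4 to 16 mm, then a 32 mm wide round shaft up to z = 40.
- slot_mid (a point): Middle of the slot at the height of the cross hole (z = 21 mm in post, same axes). The hole runs along x, 8 mm wide (y), 10 mm high. The pin's axis is at x = 0 but clamped anywhere from y = -12 to +12 mm from here, its hole still along x; its place is not measured, so find it by touch or sight. The leg enters from the -x side, the bow on the +y side.
- lockedpost: The same plate and pin already locked with a like cotter, the pattern to copy (all fixed, its pin at the slot's middle); 120 mm from the bare one along y, on either side of it. Same frame as post.
- corebox: Closed aluminium core box, fixed, 150 (x) x 220 (y) x 50 mm; origin at the centre of its underside. The two plates stand at x = 0, y = +60 and -60 mm on its top, either way round, parallel to the box.
- crucible_lid_mid (a point): Bystander: round ceramic crucible lid, 110 mm in diameter, 36 mm high with its knob; point on its axis 15 mm up.
- sleeker_mid (a point): Bystander: sleeker with a wooden handle and rounded brass head, 150 x 30 x 18 mm, lying on the bench; centre, half-way up.
- spare_pin_mid (a point): Bystander: spare bronze pin standing on its 46 mm collar, 38 mm high; centre, half-way up.
Things that resemble listed ones, but are neither listed nor needed, are in the scene too. What is meant by the part that bears cotter_coil is not blue or green, and is the larger of those in its own colour.

How it is judged:
By the outcome, as a careful person would: the job done as asked, in the order asked, and still so for the second after the job is handed in, with the robot touching nothing.
It also fails if it takes over 58 s, if anything falls off the work surface, if the arm or the gripper's body presses on something with over 40 N, if the wrist force passes 120 N, or if a joint passes its speed limit or range.

ROBOT

A 6-joint arm with a two-finger parallel gripper is mounted at the origin on the work surface. World frame = base frame: x ahead of the robot, y to its left, z up, the work surface at z = 0. Lengths are in mm, angles in rad, forces in N, time in s.
With the tool pointing down it reaches from about 275 to 825 mm from the base axis. Payload 5.2 kg.
Tool frame: the origin (TCP) lies between the finger pads; the fingertips stand 17 mm ahead of it and the grasp point (between the pads) lies 2 mm behind it (tip_reach is the distance from the TCP to the fingertips, in mm); y points along the fingers, z is the direction in which the jaws open and shut, and the axes are right-handed (so a half turn about y gives the same grasp; the last joint's range is limited). The gripper opens to 93 mm and grips with 3 to 60 N. Pads are 15 mm wide; open, the fingers measure 128 mm over their backs; the gripper's body (75 mm by 188 mm) begins 65 mm behind the grasp point.
Start: joints at [-1.34, 0.259, 1.535, -0, 1.348, -0.203], TCP at [231.198, -499.052, 235.653] pointing down, gripper open.
Joint ranges: [-3.14, 3.14], [-0.91, 2.08], [0.19, 2.58], [-1.22, 4.36], [0.22, 2.71], [-3.12, 3.12]. Speed limits (rad/s): [2.57, 2.57, 3.14, 3.14, 3.14, 3.14].

INTERFACE

Orientations are given as [roll, pitch, yaw] about the fixed x, y, z axes, in that order (R = Rz(yaw) Ry(pitch) Rx(roll)).
In Python, from bench import * gives the robot as it stands.
- The arm moves only by the tool carry_out, never from a script. Its argument "targets" is one flat list of numbers, 7 for each row, row after row: the closure, from 0 (fully open) to 1 (shut), then the shift along the world's x, y, z in m, then the turn, a rotation vector about the world's x, y, z in degrees. A call has 1 to 10 rows; each row shifts and turns the commanded pose from where the row before left it; what a row does not reach is not made up. A row lasts 1/8 s, in which the tool goes at most 62.5 mm and 10.7 degrees, less where a joint would pass 70% of its speed; a pose out of reach is approached as far as the arm can. A call with a gripper value outside its range is refused whole. The fingers move at their own pace and stop on an object; the grip force is fixed at half the most. Time passes only in rows, so rows that do not move let the fingers close. It gives the time, the measured TCP pose, the force and the opening at its end, in the units of the state.
- get_state(): the state, without advancing time (a new reading comes with each control period).
- read_camera(name): name is "side" or "top"; returns a dict with "pixels" (400x640x3 uint8, red, green, blue), "range_z" (400x640 float32, mm along the optical axis (not along the pixel's ray), 0 where there is no reading), "fx", "fy", "cx", "cy" (pixels), "R" (3x3) and "t" (3): a world point X has camera coordinates R X + t. Camera axes: x right, y down, z forward; pixel columns grow to the right and rows downward; lengths in mm; the calibration is good to about 2 mm. A picture is of the moment at which its call begins.
- sign_off(): hands the job in, once; it reports no verdict.
The state is a dict: "time_s": time; "qpos": joint angles; "qd": joint speeds; "joint_torque": joint torques, N m; "position": TCP position; "tcp_rot": TCP orientation; "contact_force": force on the tool from outside, world axes, zero at the start; "ft_torque": the same for the moment, N m; "finger_gap": opening from 0.0 (shut) to 1.0 (fully open).
Only numpy, scipy, OpenCV 4.12 (cv2) and the standard library are available. Lean on these libraries where they do the work, as an engineer would, in place of code of your own. Each camera call takes 0.05 s, during which the arm holds its last target.

## Working session

There is one attempt and no reset: what is moved stays moved. The work goes in short steps, Python scripts to look and compute and a tool call to move; the robot and the scene stay as the last step left them, time stands still between calls to the robot, and variables do not carry over. Pictures are saved under pics/ and viewed, and the job is handed in when it is done.

Besides the shell and the picture viewer there is one more tool, called after "Call:" as name(argument=value, ...), one argument or row to a line, values as JSON. carry_out: Moves the arm, as the interface text tells. Its arguments: {"type":"object","properties":{"targets":{"type":"array"}},"required":["targets"]}

```bash
mkdir -p pics; ls; python3 - <<'E'
from bench import *
import cv2,numpy as np
print(get_state())
for n in("top","side"):
    c=read_camera(n); cv2.imwrite(f"pics/{n}0.png",c["pixels"][:,:,::-1]); np.savez(f"{n}0.npz",**c)
    print(n,c["fx"],c["fy"],c["cx"],c["cy"],c["R"],c["t"])
E
```

```text
pics
{'time_s': 0.0, 'qpos': array([-1.33979975e+00,  2.59354859e-01,  1.53605620e+00, -3.35602276e-05,
        1.34799028e+00, -2.02749840e-01]), 'qd': array([-0.00065497, -0.00032331,  0.00083936, -0.00172895,  0.00034534,
        0.00142138]), 'joint_torque': array([ 2.35368998e-04, -4.37305641e+01, -2.84003556e+01,  7.19259703e-02,
        4.16863302e-02, -1.68303091e-04]), 'position': array([ 231.068023  , -498.55049443,  234.82208222]), 'tcp_rot': array([-1.57257456e+00,  3.32156891e-04, -2.70783909e+00]), 'contact_force': array([-0.36170007,  0.00588857, -0.46852446]), 'ft_torque': array([-3.52314594e-05,  2.29252470e-02,  1.35839678e-02]), 'finger_gap': 0.998495531257159}
top 381.87383534661865 381.87383534661865 321.34227692910014 201.4936861946786 [[-0.01359917 -0.99990474 -0.00236202]
 [-0.99686392  0.01374191 -0.07793259]
 [ 0.07795762  0.0012948  -0.99695583]] [ 84.12597224 540.51703772 942.28247099]
side 388.04284882799345 388.04284882799345 315.3446953438227 204.6051488928387 [[-0.99935779 -0.0331458  -0.01361449]
 [-0.01285794  0.6863488  -0.72715885]
 [ 0.03344655 -0.72651681 -0.68633421]] [ 512.48337677   32.50250311 1115.93325082]
```

View pics/top0.png

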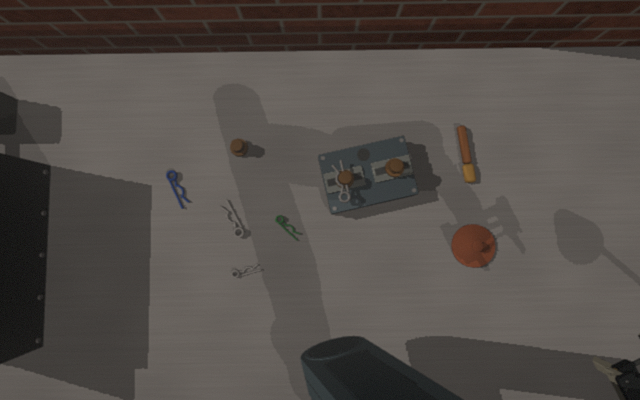

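View pics/side0.png

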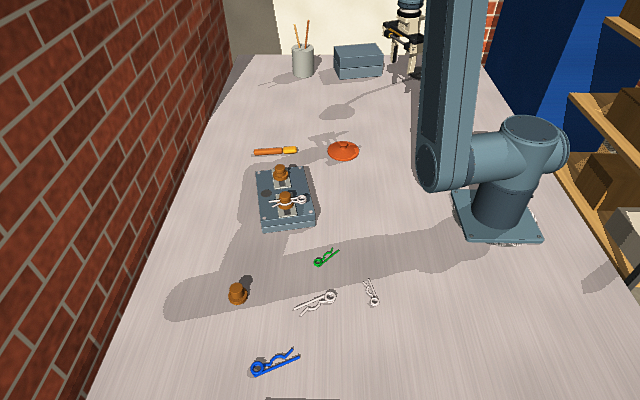

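Candidates: blue at top (178,188), green (288,228), and grey ones at (234,218) and (247,270). The cotter meant is not blue or green, so it is one of the greys, and the larger appears to be the one at (234,218). I'll enlarge to confirm.

```bash
python3 - <<'E'
import cv2,numpy as np
c=np.load("top0.npz"); p=c["pixels"][:,:,::-1]
a=cv2.resize(p[190:290,205:305],(800,800),interpolation=cv2.INTER_CUBIC)[:600+200]
a=cv2.resize(p[190:290,210:310],None,fx=6,fy=6,interpolation=cv2.INTER_CUBIC)
cv2.imwrite("pics/c1.png",cv2.convertScaleAbs(a,alpha=1.6))
b=cv2.resize(p[130:220,310:430],None,fx=6.5,fy=6.5,interpolation=cv2.INTER_CUBIC)
cv2.imwrite("pics/c2.png",cv2.convertScaleAbs(b,alpha=1.6))
s=np.load("side0.npz"); p=s["pixels"][:,:,::-1]
cv2.imwrite("pics/c3.png",cv2.resize(p[270:330,285:395],None,fx=7,fy=7,interpolation=cv2.INTER_CUBIC))
cv2.imwrite("pics/c4.png",cv2.resize(p[155:240,245:325],None,fx=7,fy=7,interpolation=cv2.INTER_CUBIC))
E
```

```text
(no output)
```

View pics/c1.png

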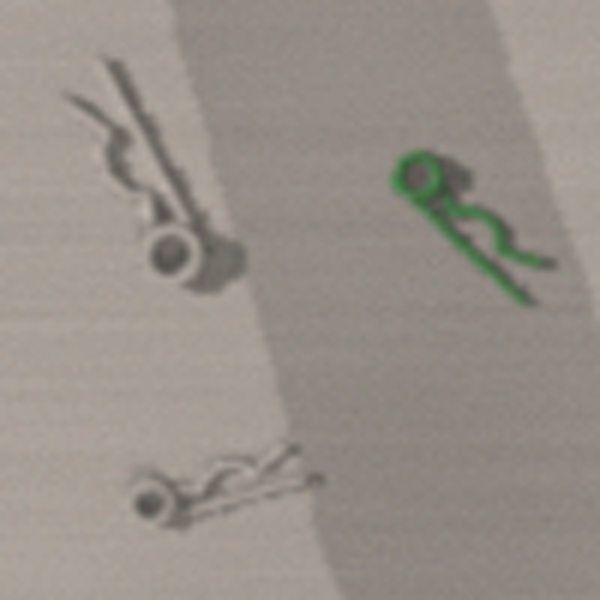

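View pics/c2.png

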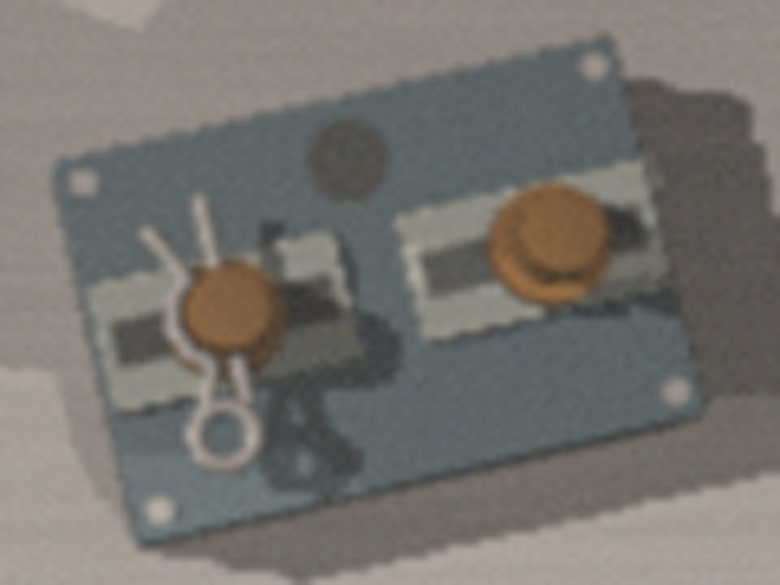

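View pics/c3.png

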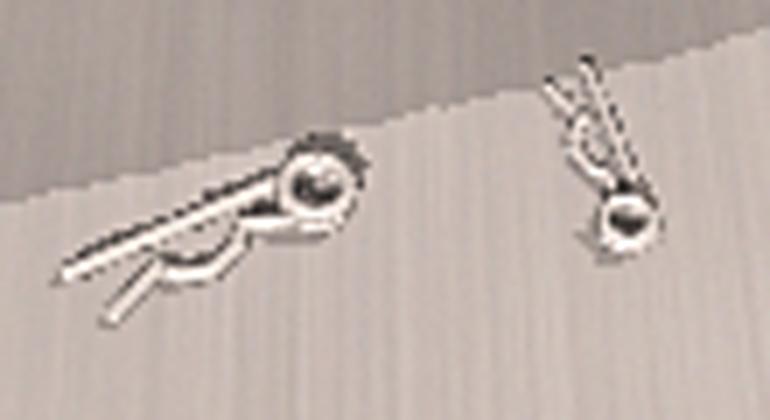

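View pics/c4.png

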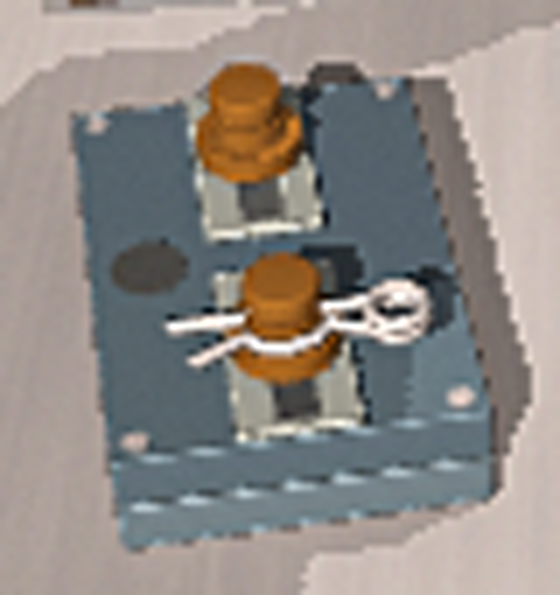

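c1 shows that the large grey cotter, with its coil at top px (238.7,232.3) and leg tip at (228.3,200), is clearly longer than the small grey one (coil (235,274)). So it is the one meant, with its bow on the left (+y). c2 shows the bare pin on the right plate (top at px ~(396,166)), well off to the right of its slot. The locked pin's coil points toward the robot and its bow is on +y.

```bash
cat > h.py <<'E'
import numpy as np,cv2
def ray(c,u,v,z):
    R,t=c["R"],c["t"]; d=R.T@np.array([(u-c["cx"])/c["fx"],(v-c["cy"])/c["fy"],1.0]); o=-R.T@t
    return o+d*(z-o[2])/d[2]
def proj(c,X):
    q=c["R"]@np.array(X,float)+c["t"]; return np.array([c["fx"]*q[0]/q[2]+c["cx"],c["fy"]*q[1]/q[2]+c["cy"]])
def cloud(c):
    v,u=np.mgrid[:400,:640]; z=c["range_z"]; P=np.stack([(u-c["cx"])/c["fx"]*z,(v-c["cy"])/c["fy"]*z,z],-1)
    return (P-c["t"])@c["R"]
E
python3 - <<'E'
from h import *
c=dict(np.load("top0.npz")); s=dict(np.load("side0.npz"))
f=lambda P:np.round(P,1)
# cotter
coil=ray(c,238.67,232.33,9); tip=ray(c,228.2,200,4)
print("top coil",f(coil),"tip",f(tip))
print("side coil",f(ray(s,285+318/7,270+185/7,9)),"tip",f(ray(s,285+62/7,270+275/7,3)))
W=cloud(c);Ws=cloud(s)
print("bench z",np.median(W[250:260,150:200,2]),np.median(Ws[340:350,150:200,2]))
# box corners c2 crop
cr=[(58,160),(612,38),(702,412),(142,545)]
B=[ray(c,310+a/6.5,130+b/6.5,50) for a,b in cr]; print("box",f(np.array(B)))
scr=[(97,125),(593,66),(675,392),(160,510)]
S=np.array([ray(c,310+a/6.5,130+b/6.5,52) for a,b in scr]);print("screws",f(S), S.mean(0))
for k in (c,s):
    w=cloud(k); r=w[...,2]; m=(r>84)&(r<96)&(w[...,0]>400)&(w[...,0]<750)&(abs(w[...,1])<250)
    n,l,st,ce=cv2.connectedComponentsWithStats(m.astype(np.uint8))
    for i in range(1,n):
        if st[i,4]>20:
            q=w[l==i]; print("pintop",st[i,4],f(q.mean(0)),"px",ce[i],f((q.max(0)+q.min(0))/2),f(np.ptp(q,axis=0)))
# plate+box-top bounds via pointcloud
w=W;m=(abs(w[...,2]-50)<4)&(w[...,0]>400)&(w[...,0]<750)&(abs(w[...,1])<250)
r=cv2.minAreaRect(w[m][:,:2].astype(np.float32));print("box rect",r,m.sum(),np.median(w[m][:,2]))
E
```

```text
top coil [466.9 287.8   9. ] tip [550.1 316.1   4. ]
side coil [467.5 287.    9. ] tip [552.  319.9   3. ]
bench z -0.5828724481536093 0.7671512026624929
box [[ 655.6   81.1   50. ]
 [ 699.8 -130.8   50. ]
 [ 556.  -160.4   50. ]
 [ 508.8   51.5   50. ]]
screws [[ 668.5   66.1   52. ]
 [ 688.6 -122.9   52. ]
 [ 563.5 -150.    52. ]
 [ 521.7   44.5   52. ]] [610.57452673 -40.54767513  52.        ]
pintop 142 [ 619.5 -101.5   89.2] px [396.33098592 165.34507042] [ 619.4 -102.1   88.3] [31.2 30.7  8.4]
pintop 140 [593.3  20.1  89.2] px [344.98571429 177.04285714] [593.5  20.   89.3] [28.9 28.7  7.4]
pintop 68 [620.7 -99.9  90. ] px [279.60294118 167.58823529] [ 621.2 -102.6   88.9] [27.4 30.7  9.6]
pintop 90 [594.4  21.8  89.7] px [284.74444444 195.3       ] [595.2  19.6  89. ] [30.5 31.   9.9]
box rect ((606.4127807617188, -38.65104675292969), (150.2265167236328, 219.8543701171875), 12.091512680053711) 4192 49.8880438097834
```

```bash
cat >> h.py <<'E'
def cot(x,y,yaw,z=6):
    a=np.deg2rad(yaw);R=np.array([[np.cos(a),-np.sin(a),0],[np.sin(a),np.cos(a),0],[0,0,1]])
    leg=[(-8,-11,-3),(90,-11,-3)]; bow=[(27,0,-3),(44,9.5,-3),(60,.5,-3),(80,10,-3)]
    ring=[(14*np.cos(t),14*np.sin(t),6) for t in np.linspace(0,6.3,40)]
    return [np.array(q)@R.T+[x,y,z] for q in (leg,bow,ring)]
def overlay(c,polys,u0,v0,w,h,k,fn):
    im=cv2.resize(np.ascontiguousarray(c["pixels"][v0:v0+h,u0:u0+w,::-1]),None,fx=k,fy=k,interpolation=cv2.INTER_CUBIC)
    im=cv2.convertScaleAbs(im,alpha=1.3)
    for p in polys:
        q=np.array([(proj(c,X)+.5-[u0,v0])*k for X in p]); cv2.polylines(im,[q.astype(np.int32)],False,(0,0,255),1)
    cv2.imwrite(fn,im); return im
E
python3 - <<'E'
from h import *
c=dict(np.load("top0.npz")); s=dict(np.load("side0.npz"))
P=cot(466.9,287.5,26.5)
a=overlay(c,P,205,190,55,55,10,"pics/o1.png"); b=overlay(s,P,285,280,60,40,10,"pics/o2.png")
o=np.zeros((560,800,3),np.uint8)
a=cv2.resize(a,(400,400)); b=cv2.resize(b,(400,267)); 
o=np.zeros((400,800,3),np.uint8);o[:,:400]=a;o[:267,400:]=b;cv2.imwrite("pics/o3.png",o)
E
```

```text
(no output)
```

View pics/o3.png

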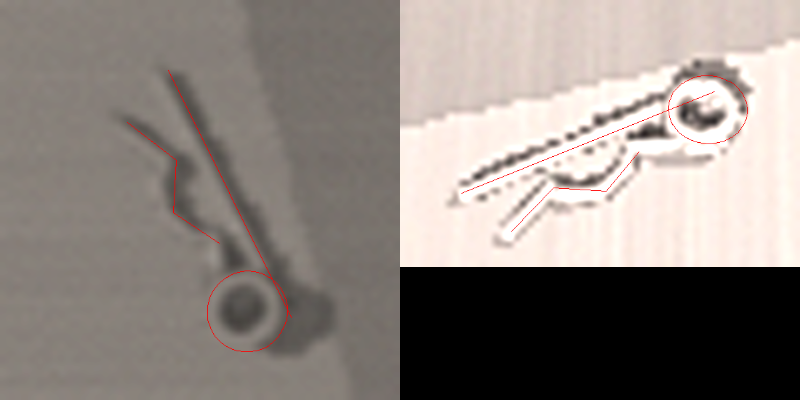

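The overlay matches the cotter in both views: coil at (467.5, 288.3), yaw about 26.5°. Moving over it now.

Call:
carry_out(
  targets=[0,0.017,0.056,0,0,0,0.16,0,0.017,0.056,0,0,0,0.16,0,0.017,0.056,0,0,0,0.16,0,0.017,0.056,0,0,0,0.16,0,0.017,0.056,0,0,0,0.16,0,0.017,0.056,0,0,0,0.16,0,0.017,0.056,0,0,0,0.16,0,0.017,0.056,0,0,0,0.16,0,0.017,0.056,0,0,0,0.16,0,0.017,0.056,0,0,0,0.16],
)

```text
time_s: 1.35
position: [401.3, 62.9, 235.7]
tcp_rot: [-1.57, 0.0, -2.68]
contact_force: [0.9, 0.7, -0.2]
finger_gap: 0.999
```

Call:
carry_out(
  targets=[0.4,0.017,0.056,-0.02,0,0,0,0.4,0.017,0.056,-0.03,0,0,0,0.4,0.017,0.056,-0.03,0,0,0,0.4,0.015,0.056,-0.035,0,0,0,0.4,0,0,-0.01,0,0,0,0.4,0,0,0,0,0,0,0.4,0,0,0,0,0,0],
)

```text
time_s: 2.22
position: [464.7, 274.0, 117.3]
tcp_rot: [-1.57, 0.001, -2.681]
contact_force: [0.1, 0.0, -0.0]
finger_gap: 0.598
```

Call:
carry_out(
  targets=[0.4,0.0028,0.0143,-0.02,0,0,0,0.4,0,0,-0.03,0,0,0,0.4,0,0,-0.02,0,0,0,0.4,0,0,0,0,0,0],
)

```text
time_s: 2.72
position: [466.9, 288.0, 46.4]
tcp_rot: [-1.571, -0.001, -2.682]
contact_force: [-1.2, -0.1, 0.1]
finger_gap: 0.6
```

```bash
python3 - <<'E'
from bench import *
from h import *
c=read_camera("side"); c2=read_camera("top")
s=get_state(); print(s["position"],s["tcp_rot"])
cv2.imwrite("pics/s1.png",np.hstack([cv2.resize(c["pixels"][220:340,260:380,::-1],None,fx=3.3,fy=3.3),cv2.resize(c2["pixels"][150:270,180:300,::-1],None,fx=3.3,fy=3.3)]))
E
```

```text
[468.1774391  288.85373341  47.83794561] [-1.57053897e+00  2.11938879e-03 -2.68125017e+00]
```

View pics/s1.png

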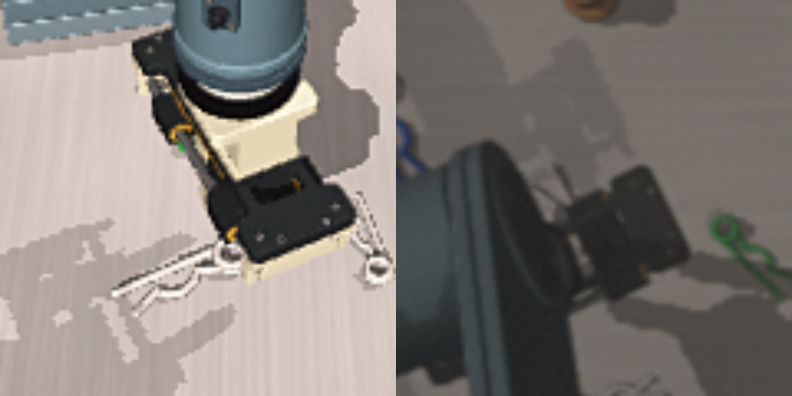

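The picture shows the jaws straddling the coil (side crop, coil near (228,255)), with nothing else under the fingers. Going down and gripping.

Call:
carry_out(
  targets=[0.4,0,0,-0.02,0,0,0,0.4,0,0,-0.0085,0,0,0,0.4,0,0,0,0,0,0],
)

```text
time_s: 3.2
position: [467.2, 289.2, 18.2]
tcp_rot: [-1.571, 0.0, -2.68]
contact_force: [0.5, 0.0, 0.8]
finger_gap: 0.598
```

Call:
carry_out(
  targets=[0.8,0,0,0,0,0,0,0.9,0,0,0,0,0,0,0.9,0,0,0,0,0,0,0.9,0,0,0,0,0,0,0.9,0,0,0,0,0,0,0.9,0,0,0,0,0,0],
)

```text
time_s: 3.95
position: [467.4, 289.4, 18.1]
tcp_rot: [-1.571, 0.0, -2.68]
contact_force: [-0.0, -0.2, 3.7]
finger_gap: 0.292
```

Call:
carry_out(
  targets=[0.9,0,0,0.015,0,0,0,0.9,0,0,0.03,0,0,0,0.9,0,0,0.04,0,0,0,0.9,0,0,0.03,0,0,0,0.9,0,0,0,0,0,0],
)

```text
time_s: 4.58
position: [468.7, 290.1, 135.8]
tcp_rot: [-1.57, 0.006, -2.68]
contact_force: [0.8, 0.3, -1.3]
finger_gap: 0.29
```

```bash
python3 - <<'E'
from bench import *
from h import *
c=read_camera("side"); s=get_state(); p=s["position"]; print(p,s["tcp_rot"],s["contact_force"],s["finger_gap"])
P=cot(p[0],p[1],np.rad2deg(s["tcp_rot"][2])+180,p[2]-12)
overlay(c,P,250,200,130,100,6,"pics/s2.png")
E
```

```text
[467.55048084 289.63432303 133.83344571] [-1.57068447e+00  2.37311098e-03 -2.67982405e+00] [ 0.27404845 -0.16440522 -1.04046106] 0.29045948970396146
```

View pics/s2.png

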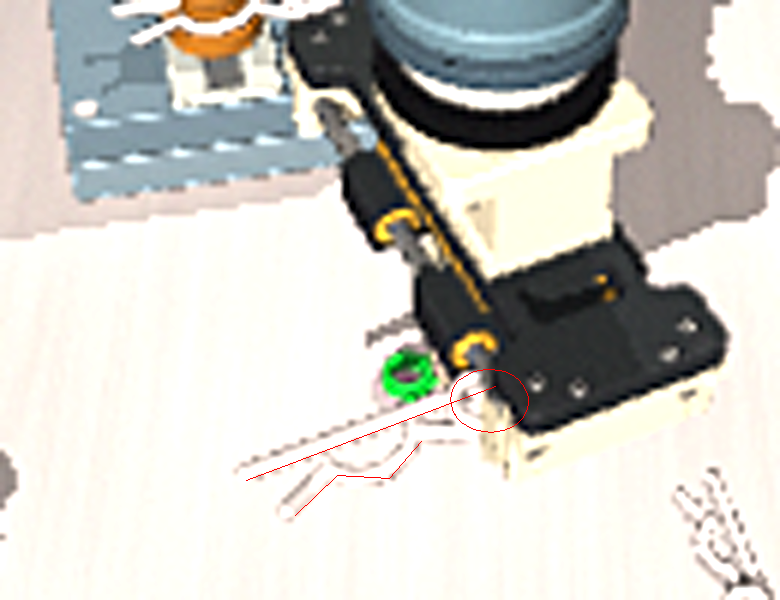

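Call:
carry_out(
  targets=[0.9,0.0047,-0.0505,0,0,0,-1.8,0.9,0.0047,-0.0505,0,0,0,-1.8,0.9,0.0047,-0.0505,0,0,0,-1.8,0.9,0.0047,-0.0505,0,0,0,-1.8,0.9,0.0047,-0.0505,0,0,0,-1.8,0.9,0.0047,-0.0505,0,0,0,-1.8,0.9,0.0047,-0.0505,0,0,0,-1.8,0.9,0.0047,-0.0505,0,0,0,-1.8,0.9,0,0,0,0,0,0,0.9,0,0,0,0,0,0],
)

```text
time_s: 5.88
position: [503.6, -114.0, 131.3]
tcp_rot: [-1.573, -0.003, -2.932]
contact_force: [-0.0, 0.3, -1.6]
finger_gap: 0.293
```

Call:
carry_out(
  targets=[0.9,0,0,-0.015,0,0,0,0.9,0,0,-0.017,0,0,0,0.9,0,0,-0.015,0,0,0,0.9,0,0,0,0,0,0,0.9,0,0,0,0,0,0],
)

```text
time_s: 6.5
position: [505.0, -114.4, 85.9]
tcp_rot: [-1.571, 0.0, -2.931]
contact_force: [0.4, -0.1, -1.4]
finger_gap: 0.295
```

```bash
cat > look.py <<'E'
from bench import *
from h import *
import sys
n=sys.argv[1]
ps=[]
for i in range(3):
    s=get_state(); ps.append(np.r_[s["position"],s["tcp_rot"]]); 
    if i<2:
        c=read_camera(["top","side"][i]); np.savez(f"{n}_{['top','side'][i]}.npz",**c)
p=np.mean(ps,0); print(np.round(p,3)); print(s["contact_force"],s["finger_gap"],s["time_s"])
np.save(n+"_p.npy",p)
PIN=(619.8,-102.0)
def circ(x,y,r,z): return np.array([(x+r*np.cos(t),y+r*np.sin(t),z) for t in np.linspace(0,6.3,40)])
P=cot(p[0],p[1],np.rad2deg(p[5])+180,p[2]-12)+[circ(*PIN,16,90),circ(*PIN,23,66)]
a=overlay(dict(np.load(n+"_top.npz")),P,360,140,60,80,9,f"pics/{n}t.png")
a=overlay(dict(np.load(n+"_side.npz")),P,255,140,80,60,9,f"pics/{n}s.png")
E
python3 look.py a1
```

```text
[ 5.05130e+02 -1.14538e+02  8.61780e+01 -1.57000e+00  1.00000e-03
 -2.93100e+00]
[-0.03570782 -0.63003305 -1.27403822] 0.2905311380301457 6.6
```

View pics/a1t.png

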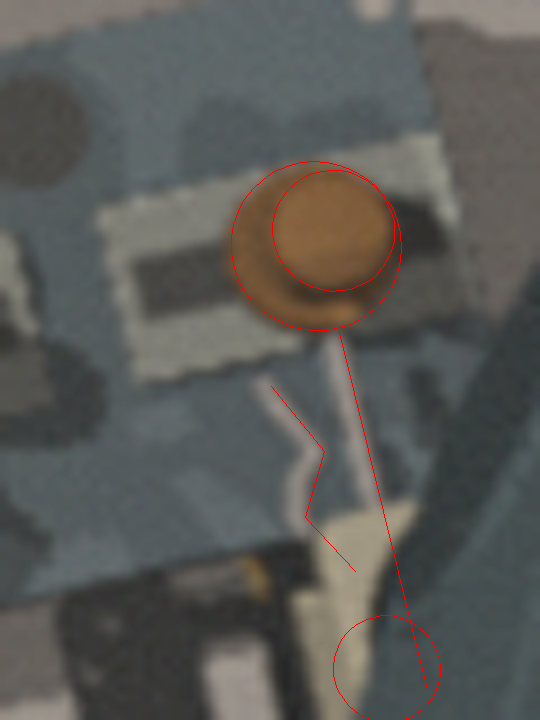

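View pics/a1s.png

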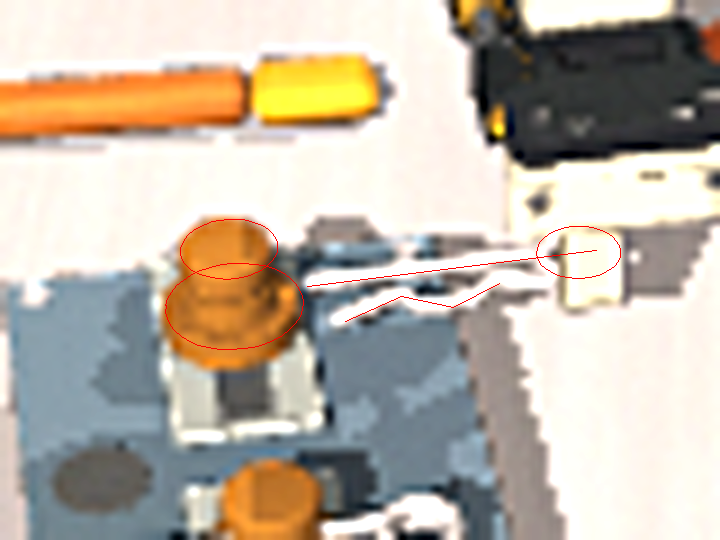

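```bash
python3 - <<'E'
from h import *
for n,(u0,v0,w,h,k) in dict(top=(385,155,35,45,16),side=(270,155,60,30,13)).items():
    c=dict(np.load(f"a1_{n}.npz"));im=c["pixels"][v0:v0+h,u0:u0+w,::-1]
    im=cv2.resize(np.ascontiguousarray(im),None,fx=k,fy=k,interpolation=cv2.INTER_LANCZOS4)
    im=cv2.convertScaleAbs(im,alpha=1.5 if n=="top" else .8)
    if n=="top": im=im[:600]
    cv2.imwrite(f"pics/z_{n}.png",im[:600,:800])
E
```

```text
(no output)
```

View pics/z_top.png

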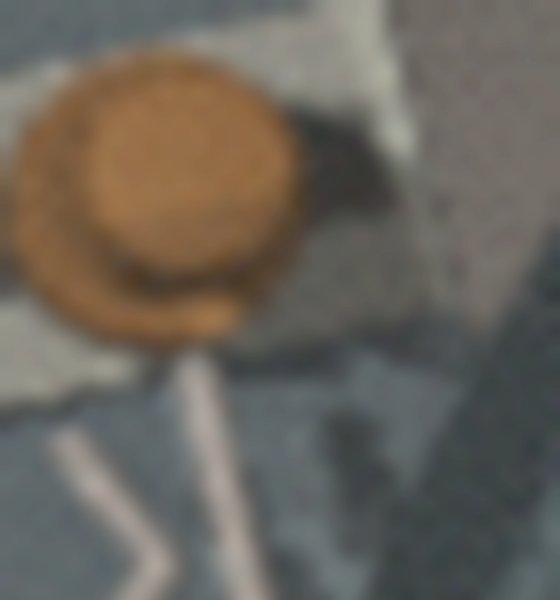

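View pics/z_side.png

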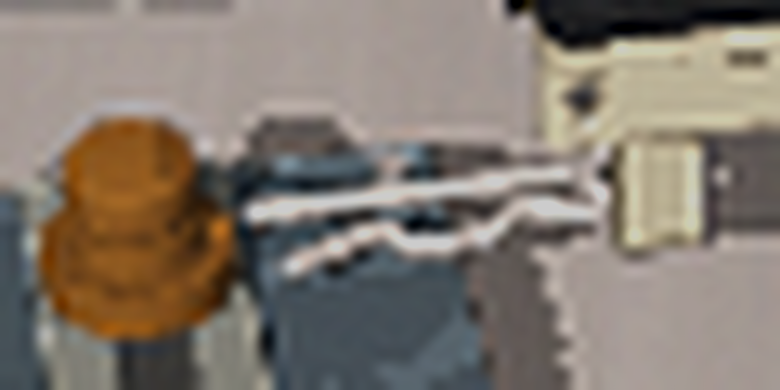

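```bash
cat >> h.py <<'E'
def oray(c,u,v):
    d=c["R"].T@np.array([(u-c["cx"])/c["fx"],(v-c["cy"])/c["fy"],1.0]); return -c["R"].T@c["t"],d/np.linalg.norm(d)
def plane(c,a,b):
    o,d1=oray(c,*a);_,d2=oray(c,*b); n=np.cross(d1,d2); n/=np.linalg.norm(n); return n,n@o
def tri(ct,a,cs,b):
    o1,d1=oray(ct,*a);o2,d2=oray(cs,*b); A=np.c_[d1,-d2]; s,r,_,_=np.linalg.lstsq(A,o2-o1,rcond=None)
    p,q=o1+s[0]*d1,o2+s[1]*d2; return (p+q)/2,np.linalg.norm(p-q)
YAW=np.deg2rad(11.95); EX=np.array([np.cos(YAW),np.sin(YAW),0]);EY=np.array([-np.sin(YAW),np.cos(YAW),0])
PIN=np.array([619.8,-102.0,71])
def loc(X): d=np.asarray(X)-PIN; return np.array([d@EX,d@EY,X[2]])
E
python3 - <<'E'
from h import *
ct=dict(np.load("a1_top.npz"));cs=dict(np.load("a1_side.npz"))
T=lambda x,y:(385+x/16-.47,155+y/16-.47); S=lambda x,y:(270+x/13-.46,155+y/13-.46)
X,e=tri(ct,T(195,160),cs,S(130,163)); print("pintop",X,e,loc(X))
X,e=tri(ct,T(192,358),cs,S(245,212)); print("tip",X,e,loc(X))
n1,d1=plane(ct,T(197,380),T(247,560)); n2,d2=plane(cs,S(248,212),S(560,174))
for xl in (-30,-60,-90):
    P=np.linalg.solve(np.array([n1,n2,EX]),[d1,d2,EX@PIN+xl]); print(loc(P))
p=np.load("a1_p.npy"); print("tcp loc",loc(p[:3]),np.rad2deg(p[5])+180)
E
```

```text
pintop [ 621.17437171 -102.36528351   89.96089502] 0.14965145495918733 [ 1.26895236 -0.64194201 89.96089502]
tip [ 594.95785081 -104.11766617   74.58372842] 1.9077242168825395 [-24.74226642   3.07199263  74.58372842]
[-30.           3.38980406  75.00554882]
[-60.           2.22838657  74.1495488 ]
[-90.           1.06696909  73.29354878]
tcp loc [-114.78149996   11.47712784   86.1782286 ] 12.079583325784768
```

The triangulated pin top is at z = 89.96 (should be 90), so the cameras are trustworthy here. The leg tip is about 3.5 mm high and 3 mm to +y, with the leg yawed about +2°. Correcting that.

Call:
carry_out(
  targets=[0.9,0,0,-0.0033,0,0,-2.0,0.9,0,0,0,0,0,0,0.9,0,0,0,0,0,0],
)

```text
time_s: 6.98
position: [504.8, -114.7, 82.6]
tcp_rot: [-1.571, 0.0, -2.966]
contact_force: [-0.3, 0.1, -0.9]
finger_gap: 0.292
```

```bash
python3 look.py a2; python3 - <<'E'
from h import *
o=[]
for n,(u0,v0,w,h,k) in dict(top=(385,155,35,45,13),side=(270,155,60,30,13)).items():
    c=dict(np.load(f"a2_{n}.npz"));im=c["pixels"][v0:v0+h,u0:u0+w,::-1]
    im=cv2.resize(np.ascontiguousarray(im),None,fx=k,fy=k,interpolation=cv2.INTER_LANCZOS4)
    cv2.imwrite(f"pics/z2_{n}.png",cv2.convertScaleAbs(im,alpha=1.5 if n=="top" else .8))
E
```

```text
[ 504.789 -114.695   82.616   -1.571    0.      -2.966]
[ 0.11860258  0.00466029 -0.50231638] 0.2916053599489641 7.075
```

View pics/z2_top.png

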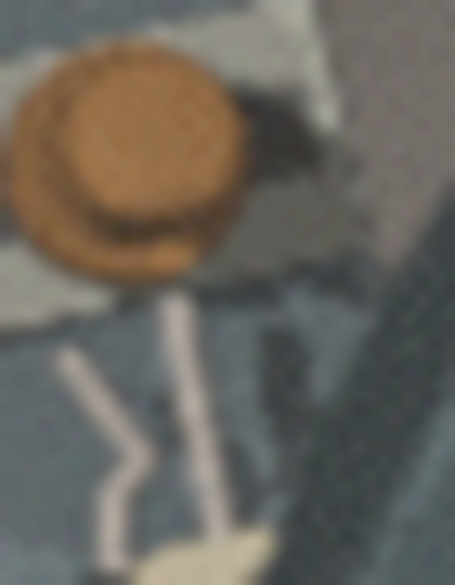

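View pics/z2_side.png

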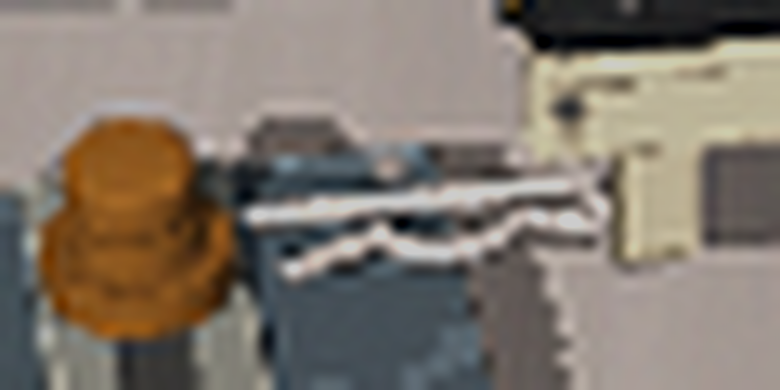

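```bash
python3 - <<'E'
from h import *
ct=dict(np.load("a2_top.npz"));cs=dict(np.load("a2_side.npz"))
T=lambda x,y:(385+x/13-.46,155+y/13-.46); S=lambda x,y:(270+x/13-.46,155+y/13-.46)
# refine: sub-pixel ridge: bright minus colour (low saturation bright) along rows/cols
def ridge_top():
    im=ct["pixels"].astype(float); im=cv2.GaussianBlur(im,(0,0),.5); 
    out=[]
    for r in range(179,194):
        row=im[r,:,0]-im[r,:,2]*0+0; xs=np.arange(395,404)
        e=385+ (176+(213-176)*((r+.46-155)*13-310)/190)/13-.46
        xs=np.arange(int(e)-3,int(e)+5); b=row[xs]; w=np.clip(b-np.percentile(b,40),0,None); w*=abs(xs-e)<2.2
        out.append((w@xs/w.sum(),r))
    return np.array(out)
def ridge_side():
    im=cs["pixels"].astype(float); out=[]
    for u in range(291,308):
        e=155+(216+(184-216)*((u+.46-270)*13-250)/320)/13-.46
        ys=np.arange(int(e)-2,int(e)+4); b=im[ys,u,0]; w=np.clip(b-np.percentile(b,35),0,None); w*=abs(ys-e)<1.9
        out.append((u,w@ys/w.sum()))
    return np.array(out)
a=ridge_top();b=ridge_side()
pa=np.polyfit(a[:,1],a[:,0],1);pb=np.polyfit(b[:,0],b[:,1],1)
print("rms",np.std(a[:,0]-np.polyval(pa,a[:,1])),np.std(b[:,1]-np.polyval(pb,b[:,0])))
for nm,A,B in (("eye",(T(176,310),T(213,500)),(S(250,216),S(570,184))),("ridge",((np.polyval(pa,179),179),(np.polyval(pa,193),193)),((291,np.polyval(pb,291)),(307,np.polyval(pb,307))))):
    n1,d1=plane(ct,*A); n2,d2=plane(cs,*B)
    for xl in (-25,-90): print(nm,loc(np.linalg.solve(np.array([n1,n2,EX]),[d1,d2,EX@PIN+xl])))
# pin axis: silhouettes in top
X,e=tri(ct,T(158,130),cs,S(130,163)); print("pintop",loc(X),e)
# hue-based pin centroid relative to lockedpin in top
E
```

```text
rms 0.10475565936899844 0.18439797238669864
eye [-25.          -0.61121564  70.60728057]
eye [-90.           2.61243738  71.49825412]
ridge [-25.           0.10981527  71.13716758]
ridge [-90.           2.90818095  71.53414694]
pintop [ 1.26207119 -0.57257563 90.01111143] 0.1286124202764346
```

Call:
carry_out(
  targets=[0.9,0.0007,-0.0035,0,0,0,1.9,0.9,0,0,0,0,0,0,0.9,0,0,0,0,0,0],
)

```text
time_s: 7.45
position: [505.4, -118.1, 82.5]
tcp_rot: [-1.571, -0.0, -2.934]
contact_force: [-0.3, 0.1, -0.6]
finger_gap: 0.294
```

```bash
python3 look.py a3; python3 - <<'E'
from h import *
for n,(u0,v0,w,h,k) in dict(top=(385,155,35,45,13),side=(270,155,60,30,13)).items():
    c=dict(np.load(f"a3_{n}.npz"));im=c["pixels"][v0:v0+h,u0:u0+w,::-1]
    im=cv2.resize(np.ascontiguousarray(im),None,fx=k,fy=k,interpolation=cv2.INTER_LANCZOS4)
    cv2.imwrite(f"pics/z3_{n}.png",cv2.convertScaleAbs(im,alpha=1.5 if n=="top" else .8))
E
```

```text
[ 505.394 -118.052   82.525   -1.571   -0.      -2.933]
[ 0.04411687  0.32682651 -0.57375397] 0.29274914462408735 7.55
```

View pics/z3_top.png

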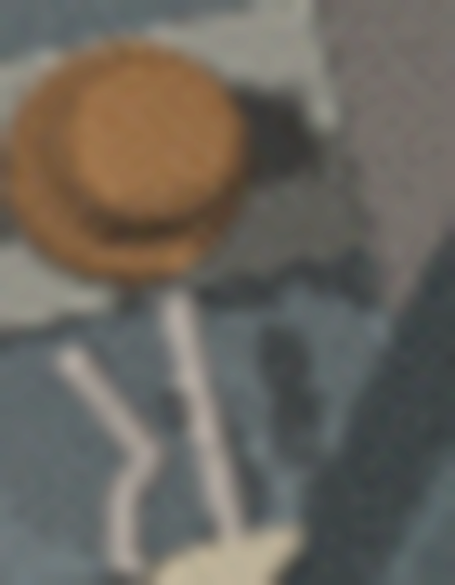

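View pics/z3_side.png

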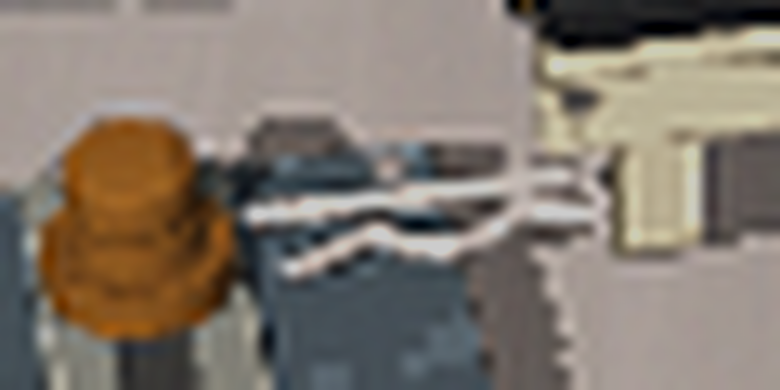

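```bash
python3 - <<'E'
from h import *
ct=dict(np.load("a3_top.npz"));cs=dict(np.load("a3_side.npz"))
T=lambda x,y:(385+x/13-.46,155+y/13-.46); S=lambda x,y:(270+x/13-.46,155+y/13-.46)
n1,d1=plane(ct,T(177,310),T(228,510)); n2,d2=plane(cs,S(250,214),S(560,178))
for xl in (-25,-90,-115): print(loc(np.linalg.solve(np.array([n1,n2,EX]),[d1,d2,EX@PIN+xl])))
for name,c in(("t",ct),("s",cs)):
    w=cloud(c); m=(w[...,2]>84)&(w[...,2]<96)&(abs(w[...,0]-620)<40)&(abs(w[...,1]+102)<40)
    # orange only
    p=c["pixels"].astype(int); m&=(p[...,0]-p[...,2]>30)
    q=w[m]; print(name,m.sum(),[loc(x) for x in (q.mean(0),(q.max(0)+q.min(0))/2)])
    print(proj(c,PIN+[0,0,19]))
E
```

```text
[-25.          -0.34831819  71.39384852]
[-90.          -1.29129039  70.31616194]
[-115.           -1.65397201   69.90166711]
t 138 [array([ 0.35352158,  0.72593609, 89.06200938]), array([ 0.62399649, -0.21948337, 88.55618364])]
[396.58356091 165.13754197]
s 67 [array([ 1.73409845,  1.2657907 , 89.79779148]), array([ 1.12613513, -1.90290909, 89.00273405])]
[279.96383524 167.14536674]
```

Call:
carry_out(
  targets=[0.9,0.0039,0.0008,0,0,0,0,0.9,0.0029,0.0006,0,0,0,0,0.9,0.001,0.0002,0,0,0,0,0.9,0.001,0.0002,0,0,0,0],
)

```text
time_s: 8.05
position: [514.4, -116.3, 82.6]
tcp_rot: [-1.571, 0.0, -2.933]
contact_force: [-0.7, 0.4, 0.0]
finger_gap: 0.288
```

Call:
carry_out(
  targets=[0.9,0.001,0.0002,0,0,0,0,0.9,0.001,0.0002,0,0,0,0,0.9,0,0,0,0,0,0],
)

```text
time_s: 8.43
position: [516.4, -115.9, 82.6]
tcp_rot: [-1.571, 0.0, -2.933]
contact_force: [1.0, -0.3, -0.3]
finger_gap: 0.292
```

Call:
carry_out(
  targets=[0.9,0.001,0.0002,0,0,0,0,0.9,0.001,0.0002,0,0,0,0,0.9,0,0,0,0,0,0],
)

```text
time_s: 8.8
position: [518.3, -115.3, 82.5]
tcp_rot: [-1.571, 0.0, -2.933]
contact_force: [-0.3, 0.8, 0.3]
finger_gap: 0.293
```

Call:
carry_out(
  targets=[0.9,0.0015,0.0003,0,0,0,0,0.9,0.0015,0.0003,0,0,0,0,0.9,0,0,0,0,0,0],
)

```text
time_s: 9.18
position: [521.4, -114.7, 82.5]
tcp_rot: [-1.571, 0.0, -2.933]
contact_force: [1.0, 2.8, 0.3]
finger_gap: 0.29
```

Call:
carry_out(
  targets=[0.9,0.0015,0.0003,0,0,0,0,0.9,0.0015,0.0003,0,0,0,0,0.9,0.001,0.0002,0,0,0,0],
)

```text
time_s: 9.55
position: [525.2, -114.0, 82.4]
tcp_rot: [-1.571, -0.0, -2.933]
contact_force: [-2.1, 2.4, 1.2]
finger_gap: 0.289
```

```bash
python3 look.py a4; python3 - <<'E'
from h import *
for n,(u0,v0,w,h,k) in dict(top=(385,155,35,45,11),side=(270,155,60,30,13)).items():
    c=dict(np.load(f"a4_{n}.npz"));im=c["pixels"][v0:v0+h,u0:u0+w,::-1]
    im=cv2.resize(np.ascontiguousarray(im),None,fx=k,fy=k,interpolation=cv2.INTER_LANCZOS4)
    cv2.imwrite(f"pics/z4_{n}.png",cv2.convertScaleAbs(im,alpha=1.5 if n=="top" else .8))
E
```

```text
[ 525.296 -113.99    82.479   -1.571   -0.      -2.933]
[-1.2082723   2.7516113   0.04679203] 0.292354334512538 9.65
```

View pics/z4_top.png

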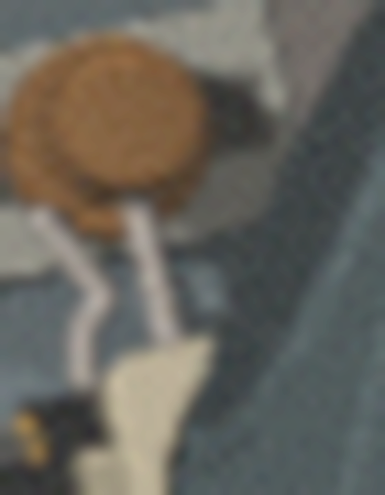

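View pics/z4_side.png

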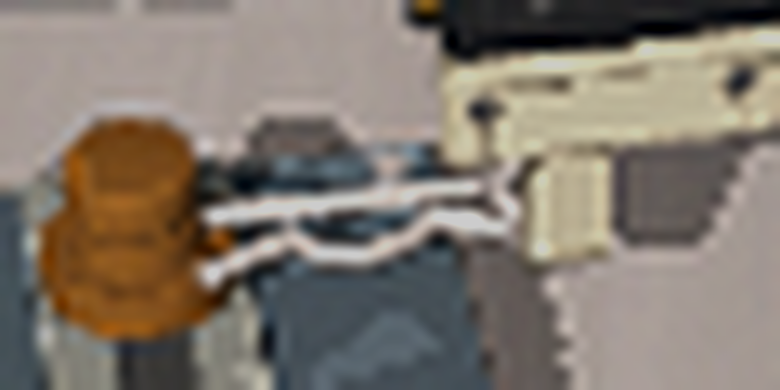

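The leg is entering the hole: the tip has gone behind the shaft, with low axial force and about 2.8 N sideways. I'll ease +y and continue.

Call:
carry_out(
  targets=[0.9,-0.0001,0.0006,0,0,0,0,0.9,0.0015,0.0003,0,0,0,0,0.9,0.0015,0.0003,0,0,0,0,0.9,0.001,0.0002,0,0,0,0],
)

```text
time_s: 10.15
position: [529.3, -112.8, 82.5]
tcp_rot: [-1.571, 0.0, -2.933]
contact_force: [-1.5, 1.9, 1.2]
finger_gap: 0.292
```

Call:
carry_out(
  targets=[0.9,0.0015,0.0003,0,0,0,0,0.9,0.0015,0.0003,0,0,0,0,0.9,0.001,0.0002,0,0,0,0],
)

```text
time_s: 10.52
position: [533.3, -111.9, 82.5]
tcp_rot: [-1.571, 0.0, -2.933]
contact_force: [-1.3, 3.0, 0.8]
finger_gap: 0.291
```

Call:
carry_out(
  targets=[0.9,0.0015,0.0003,0,0,0,0,0.9,0.0015,0.0003,0,0,0,0,0.9,0.001,0.0002,0,0,0,0],
)

```text
time_s: 10.9
position: [537.2, -111.1, 82.5]
tcp_rot: [-1.571, -0.0, -2.933]
contact_force: [-0.8, 2.2, 1.6]
finger_gap: 0.294
```

Call:
carry_out(
  targets=[0.9,-0.0002,0.0008,0,0,0,0,0.9,0.0015,0.0003,0,0,0,0,0.9,0.0015,0.0003,0,0,0,0,0.9,0.001,0.0002,0,0,0,0],
)

```text
time_s: 11.4
position: [540.9, -109.5, 82.5]
tcp_rot: [-1.571, -0.0, -2.933]
contact_force: [-1.7, 0.6, 0.2]
finger_gap: 0.294
```

Call:
carry_out(
  targets=[0.9,0.0015,0.0003,0,0,0,0,0.9,0.0015,0.0003,0,0,0,0,0.9,0.001,0.0002,0,0,0,0],
)

```text
time_s: 11.78
position: [544.8, -108.5, 82.4]
tcp_rot: [-1.571, -0.0, -2.933]
contact_force: [-2.3, 1.8, 2.9]
finger_gap: 0.291
```

Call:
carry_out(
  targets=[0.9,0.001,0.0002,0,0,0,0,0.9,0.001,0.0002,0,0,0,0,0.9,0.001,0.0002,0,0,0,0],
)

```text
time_s: 12.15
position: [547.6, -107.9, 82.4]
tcp_rot: [-1.571, -0.001, -2.933]
contact_force: [-3.6, 2.3, 1.2]
finger_gap: 0.295
```

Call:
carry_out(
  targets=[0.9,0.001,0.0002,0,0,0,0,0.9,0.001,0.0002,0,0,0,0,0.9,0.001,0.0002,0,0,0,0],
)

```text
time_s: 12.52
position: [550.4, -107.2, 82.3]
tcp_rot: [-1.572, -0.001, -2.933]
contact_force: [-5.6, 3.5, 0.7]
finger_gap: 0.292
```

Call:
carry_out(
  targets=[0.9,0.001,0.0002,0,0,0,0,0.9,0.001,0.0002,0,0,0,0],
)

```text
time_s: 12.78
position: [552.4, -106.7, 82.3]
tcp_rot: [-1.572, -0.001, -2.933]
contact_force: [-4.8, 3.4, 2.1]
finger_gap: 0.292
```

Call:
carry_out(
  targets=[0.9,0.001,0.0002,0,0,0,0,0.9,0.001,0.0002,0,0,0,0],
)

```text
time_s: 13.02
position: [554.6, -106.1, 82.4]
tcp_rot: [-1.572, -0.001, -2.933]
contact_force: [-4.0, 3.8, 2.1]
finger_gap: 0.289
```

Call:
carry_out(
  targets=[0.9,0.001,0.0002,0,0,0,0,0.9,0.001,0.0002,0,0,0,0],
)

```text
time_s: 13.28
position: [557.1, -105.6, 82.5]
tcp_rot: [-1.572, 0.0, -2.933]
contact_force: [-3.8, 3.7, 2.2]
finger_gap: 0.296
```

```bash
cat > z.py <<'E'
from h import *
import sys
N=sys.argv[1]
for n,(u0,v0,w,h,k) in dict(top=(375,145,45,45,11),side=(255,155,60,30,13)).items():
    c=dict(np.load(f"{N}_{n}.npz"));im=c["pixels"][v0:v0+h,u0:u0+w,::-1]
    im=cv2.resize(np.ascontiguousarray(im),None,fx=k,fy=k,interpolation=cv2.INTER_LANCZOS4)
    cv2.imwrite(f"pics/{N}z_{n}.png",cv2.convertScaleAbs(im,alpha=1.5 if n=="top" else .8))
E
python3 look.py a5; python3 z.py a5
```

```text
[ 5.57292e+02 -1.05572e+02  8.25720e+01 -1.57200e+00  1.00000e-03
 -2.93300e+00]
[-1.99923828  5.16028546  2.66395178] 0.2892657404229742 13.375
```

View pics/a5z_top.png

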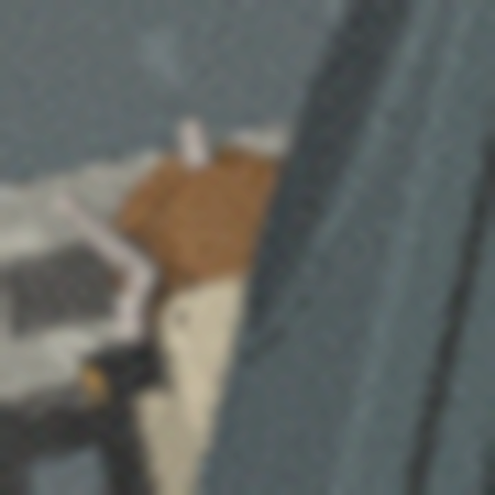

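View pics/a5z_side.png

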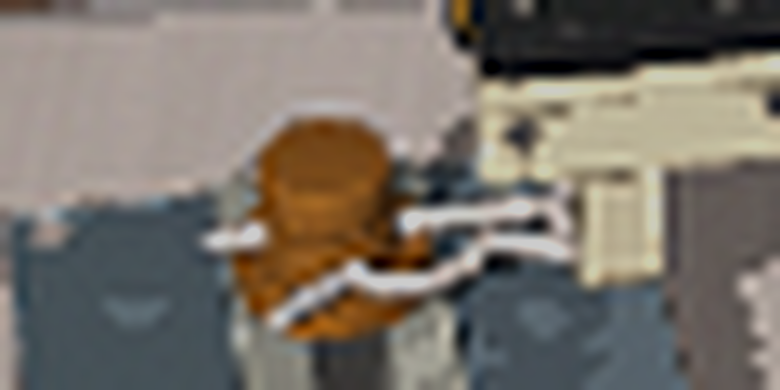

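The leg tip has emerged beyond the pin (side px ~(210,240) in the crop) and the throat is riding at the shaft. Continuing, with a small +y relief.

Call:
carry_out(
  targets=[0.9,0.0014,0.0008,0,0,0,0,0.9,0.0015,0.0003,0,0,0,0],
)

```text
time_s: 13.62
position: [560.0, -104.6, 82.6]
tcp_rot: [-1.572, 0.0, -2.933]
contact_force: [-3.0, 4.1, 1.5]
finger_gap: 0.294
```

Call:
carry_out(
  targets=[0.9,0.0015,0.0003,0,0,0,0,0.9,0.0015,0.0003,0,0,0,0],
)

```text
time_s: 13.88
position: [563.5, -104.0, 82.7]
tcp_rot: [-1.571, 0.001, -2.933]
contact_force: [-1.4, 5.2, 2.1]
finger_gap: 0.293
```

Call:
carry_out(
  targets=[0.9,0.001,0.0002,0,0,0,0,0.9,0.001,0.0002,0,0,0,0],
)

```text
time_s: 14.12
position: [565.8, -103.6, 82.9]
tcp_rot: [-1.571, 0.002, -2.933]
contact_force: [-0.3, 4.8, 1.8]
finger_gap: 0.289
```

Call:
carry_out(
  targets=[0.9,0.001,0.0002,0,0,0,0,0.9,0.001,0.0002,0,0,0,0],
)

```text
time_s: 14.38
position: [567.9, -103.4, 82.9]
tcp_rot: [-1.571, 0.002, -2.933]
contact_force: [-0.8, 5.5, 2.8]
finger_gap: 0.294
```

Call:
carry_out(
  targets=[0.9,0.001,0.0002,0,0,0,0,0.9,0.001,0.0002,0,0,0,0],
)

```text
time_s: 14.62
position: [569.3, -103.4, 82.8]
tcp_rot: [-1.57, 0.001, -2.933]
contact_force: [-1.1, 4.6, 3.2]
finger_gap: 0.291
```

Call:
carry_out(
  targets=[0.9,0.001,0.0002,0,0,0,0,0.9,0.001,0.0002,0,0,0,0],
)

```text
time_s: 14.88
position: [571.2, -103.2, 82.8]
tcp_rot: [-1.57, 0.001, -2.933]
contact_force: [0.1, 4.6, 4.1]
finger_gap: 0.292
```

```bash
python3 look.py a6; python3 z.py a6
```

```text
[ 5.71454e+02 -1.03272e+02  8.28050e+01 -1.57000e+00  1.00000e-03
 -2.93300e+00]
[1.75822078 4.71377825 3.06469882] 0.291440510207588 14.975
```

View pics/a6z_top.png

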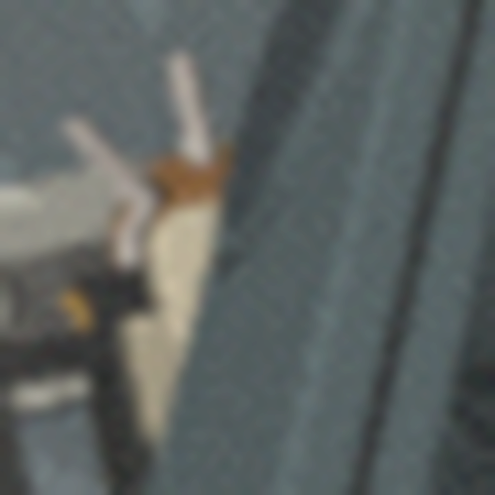

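View pics/a6z_side.png

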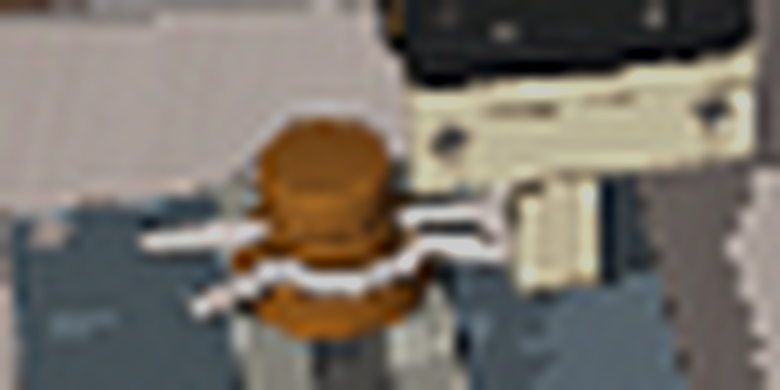

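```bash
python3 - <<'E'
from h import *
ct=dict(np.load("a6_top.npz"));cs=dict(np.load("a6_side.npz"))
T=lambda x,y:(375+x/11-.46,145+y/11-.46); S=lambda x,y:(255+x/13-.46,155+y/13-.46)
X,e=tri(ct,T(180,57),cs,S(145,242)); print(loc(X),e)
print(loc(ray(ct,*T(180,57),71)),loc(ray(cs,*S(145,242),71)), loc(np.load("a6_p.npy")[:3]))
# locked reference tip: c2/c4 initial picture
ct=dict(np.load("top0.npz"));cs=dict(np.load("side0.npz"))
L=PIN+124.7*EY
a=ray(ct,310+200/6.5-.46,130+197/6.5-.46,71)-L;b=ray(cs,245+168/7-.46,155+328/7-.46,71)-L
print("locked tip",a@EX,a@EY,b@EX,b@EY)
E
```

```text
[42.72628483  0.58728984 74.0607961 ] 2.4181643377730335
[42.03834978  0.14697901 71.        ] [43.88281065 -3.80358741 71.        ] [-47.56141188   8.76546545  82.80502608]
locked tip 44.90292532313046 0.23941247827382522 46.44328750814737 -2.6935862418301655
```

About 2.7 mm short compared with the locked neighbour measured the same way. Pushing on gently.

Call:
carry_out(
  targets=[0.9,0.001,0.0002,0,0,0,0,0.9,0.0005,0.0001,0,0,0,0],
)

```text
time_s: 15.22
position: [572.6, -103.0, 82.7]
tcp_rot: [-1.57, 0.0, -2.933]
contact_force: [-0.2, 2.9, 4.9]
finger_gap: 0.293
```

Call:
carry_out(
  targets=[0.9,0.0005,0.0001,0,0,0,0,0.9,0.0005,0.0001,0,0,0,0],
)

```text
time_s: 15.48
position: [573.5, -102.8, 82.7]
tcp_rot: [-1.57, 0.0, -2.933]
contact_force: [-0.6, 3.1, 4.9]
finger_gap: 0.289
```

Call:
carry_out(
  targets=[0.9,0.0005,0.0001,0,0,0,0,0.9,0.0002,0,0,0,0,0],
)

```text
time_s: 15.72
position: [574.1, -102.7, 82.6]
tcp_rot: [-1.57, -0.0, -2.933]
contact_force: [-0.2, 2.2, 5.7]
finger_gap: 0.291
```

```bash
python3 look.py a7; python3 z.py a7
```

```text
[ 574.07  -102.725   82.636   -1.57    -0.      -2.933]
[-0.22135851  2.59681956  5.57981796] 0.29069085959023144 15.825
```

View pics/a7z_top.png

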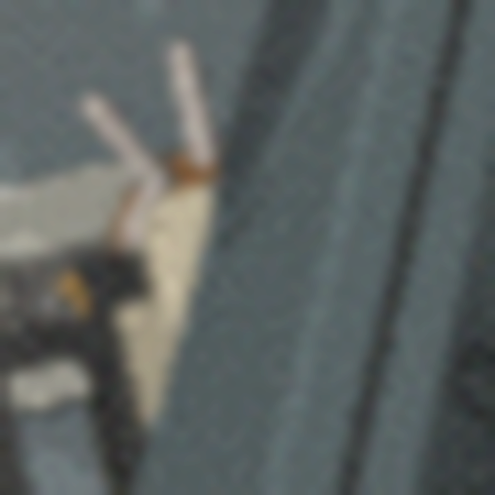

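View pics/a7z_side.png

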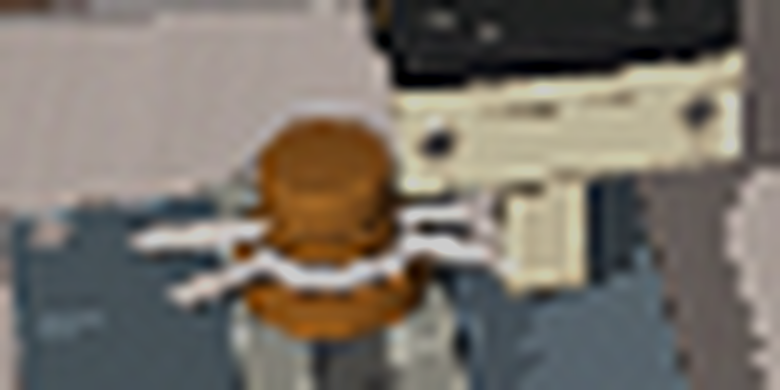

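Call:
carry_out(
  targets=[0.9,0.0005,0.0001,0,0,0,0,0.9,0,0,0,0,0,0],
)

```text
time_s: 16.08
position: [574.3, -102.7, 82.6]
tcp_rot: [-1.57, -0.001, -2.933]
contact_force: [-0.5, 2.6, 6.0]
finger_gap: 0.29
```

```bash
python3 - <<'E'
from bench import *
from h import *
cs=read_camera("side");ct=read_camera("top");np.savez("a8_side.npz",**cs);np.savez("a8_top.npz",**ct)
T=lambda x,y:(375+x/11-.46,145+y/11-.46); S=lambda x,y:(255+x/13-.46,155+y/13-.46)
print(loc(ray(ct,*T(179,42),71)),loc(ray(cs,*S(134,241),71)),get_state()["contact_force"])
E
python3 z.py a8
```

```text
[45.33624824 -0.42141046 71.        ] [46.34255905 -4.65605269 71.        ] [-0.78314582  2.09690692  5.40658845]
```

View pics/a8z_side.png

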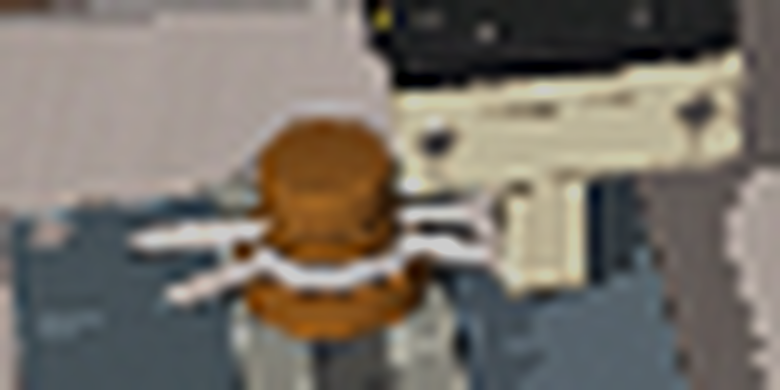

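Seated: the tip measures 45.3/46.3, against 44.9/46.4 on the locked neighbour. Releasing and lifting straight up.

Call:
carry_out(
  targets=[0.6,0,0,0,0,0,0,0.45,0,0,0,0,0,0,0.45,0,0,0,0,0,0,0.45,0,0,0,0,0,0],
)

```text
time_s: 16.68
position: [574.4, -102.4, 82.3]
tcp_rot: [-1.571, -0.0, -2.933]
contact_force: [0.2, -0.8, -0.6]
finger_gap: 0.546
```

Call:
carry_out(
  targets=[0.45,0,0,0.01,0,0,0,0.45,0,0,0.02,0,0,0,0.45,0,0,0.04,0,0,0,0.45,0,0,0.04,0,0,0,0.45,-0.05,-0.01,0.02,0,0,0,0.45,-0.055,-0.02,0,0,0,0,0.45,-0.055,-0.02,0,0,0,0,0.45,-0.04,-0.04,0,0,0,0,0.45,0,-0.06,0,0,0,0,0.45,0,-0.06,0,0,0,0],
)

```text
time_s: 17.92
position: [374.1, -314.1, 214.1]
tcp_rot: [-1.568, 0.001, -2.933]
contact_force: [1.4, 0.7, -0.1]
finger_gap: 0.552
```

Call:
carry_out(
  targets=[0.45,0,-0.06,0,0,0,0,0.45,0,-0.06,0,0,0,0,0.45,0,-0.05,0,0,0,0,0.45,0,0,0,0,0,0],
)

```text
time_s: 18.42
position: [373.7, -485.7, 212.3]
tcp_rot: [-1.57, -0.0, -2.936]
contact_force: [0.3, 1.2, 0.4]
finger_gap: 0.552
```

```bash
python3 look.py b1; python3 - <<'E'
from h import *
c=dict(np.load("b1_top.npz"))
cv2.imwrite("pics/b1_tz.png",cv2.convertScaleAbs(cv2.resize(c["pixels"][130:220,310:430,::-1],None,fx=6.5,fy=6.5,interpolation=cv2.INTER_CUBIC),alpha=1.6))
c=dict(np.load("b1_side.npz"))
cv2.imwrite("pics/b1_sz.png",cv2.resize(c["pixels"][155:240,245:325,::-1],None,fx=7,fy=7,interpolation=cv2.INTER_CUBIC))
cv2.imwrite("pics/b1_side.png",c["pixels"][:,:,::-1])
E
```

```text
[ 374.009 -483.717  212.361   -1.571   -0.      -2.935]
[ 2.11729365e-01 -2.19157919e-01  1.93845322e-04] 0.5479063024986633 18.525
```

View pics/b1_tz.png

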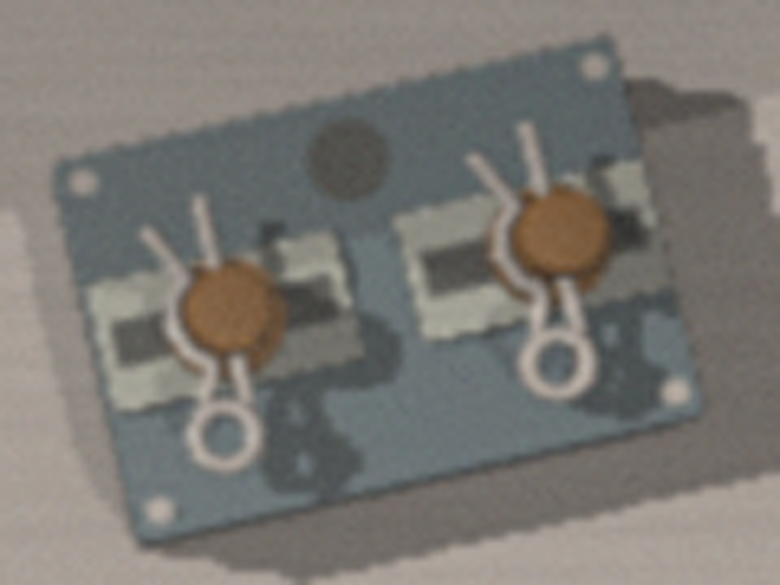

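View pics/b1_sz.png

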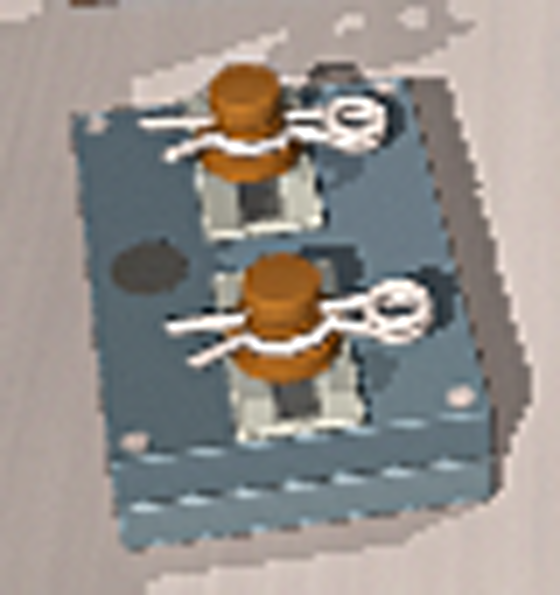

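View pics/b1_side.png

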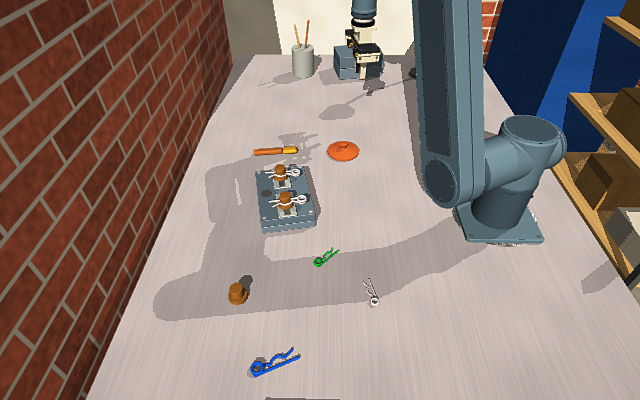

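Both cotters now look alike. Pin to tip in the top crop is (-35,-107) px, against (-31,-108) on the neighbour; pin to coil is (-2,131) against (-7,130). The lid, sleeker, spare pin and other clips are where they were. Handing in.

```bash
python3 - <<'E'
from bench import *
print(sign_off())
E
```

```text
the job is handed in; nothing more can be done
None
```

The bare pin is locked with the larger grey cotter, seated like its neighbour, and the job was handed in at about 18.5 s.

**What I did:** I gripped the cotter by its coil. With both cameras I lined its leg up with the hole, since the pin sat about 4.6 mm to −y of the slot's middle. Then I pushed it in slowly by feel. The force readings I saw between moves stayed under about 8 N in all, and the axial push fell from about 6 N to near 0 as the bow passed the shaft. I then opened the jaws and drew the arm clear.

**Last checks:**
- **Seating:** The tip was 45.3 mm (top camera) and 46.3 mm (side camera) past the pin axis. The locked neighbour measured 44.9 and 46.4 mm the same way, and the stated value is 46 mm.
- **After release:** Pictures show the bow closed around the pin and the leg through the hole, with the same layout as the neighbour. It is turned by about 2° at most.
- **Bystanders:** The crucible lid, sleeker, spare pin and the other clips look unmoved.

**What disagreed:**
- **Grip height:** The leg first measured about 3.5 mm higher than I had assumed from the grip, and I corrected that.
- **Sideways offset:** I first read a 3 mm sideways offset as a yaw error. A second look showed it was a plain shift, so I undid the turn.
- **Ride-over force:** The axial push I saw peaked at about 6 N, at the low end of the 6 to 14 N expected. Force was only read at the end of each move, so a higher peak could have been missed.

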